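# Put the burnisher's wheels and collars back on their storage posts

### The job

Put the loose parts of the edge burnisher back on their two storage posts. On the tall post with the square foot stack the broad wooden wheel first, then the narrower wooden roller, then the wooden domed cap on top with its dome up; on the short post with the round foot put the wide thin steel flange first and the narrow tall steel collar on top of it. Every part must be fully down and flat, and leave the glue bottle, the small brown jar and the black tin standing where they are.

Things in the scene. Friction and masses are not known exactly. Their poses are not given: they have to be found in the camera images.
- wheel: broad wooden edge-burnishing wheel, a disc 64 mm in diameter and 16 mm thick with one round groove in its rim and a hole 22 mm across right through its middle; about 100 g. Lies flat; origin: centre of its underside, z up along its axis; round, so its yaw does not matter. Stands on the bare table.
- roller: narrower wooden burnishing roller, 46 mm in diameter and 22 mm thick, with three fine grooves round its rim and a hole 22 mm across right through its middle; about 80 g. Lies flat; origin: centre of its underside, z up along its axis; round, so its yaw does not matter. Stands on the bare table.
- cap: wooden domed cap with no hole on top: 40 mm in diameter, straight sides up to 18 mm, then a dome up to 32 mm; a blind hole 22 mm across and 14 mm deep in its underside; about 70 g. Lies flat; origin: centre of its underside, z up along its axis; round, so its yaw does not matter. Stands dome up on the bare table.
- flange: wide thin steel flange, 58 mm in diameter and 12 mm thick, with a hole 22 mm across right through its middle; about 140 g. Lies flat; origin: centre of its underside, z up along its axis; round, so its yaw does not matter. Stands on the bare table.
- collar: narrow tall steel collar, a tube 38 mm in diameter and 26 mm tall with a hole 22 mm across right through its middle; about 120 g. Lies flat; origin: centre of its underside, z up along its axis; round, so its yaw does not matter. Stands on the bare table.
- tall_post: storage post with a square foot, fixed to the table: pale wooden foot 80 x 80 x 15 mm on small rubber feet; from the middle of its top rises a steel post 14 mm in diameter with a tapered tip, 48 mm tall above the foot. Origin: centre of the wooden foot's underside (3 mm over the table); z up along the post; foot top at z = 15 mm, tip of the post at z = 63 mm.
- short_post: storage post with a round foot, fixed to the table: pale wooden foot 80 mm in diameter and 15 mm thick on small rubber feet; from the middle of its top rises a steel post 14 mm in diameter with a tapered tip, 28 mm tall above the foot. Origin: centre of the wooden foot's underside (3 mm over the table); z up along the post; foot top at z = 15 mm, tip of the post at z = 43 mm.
- glue_bottle: bystander: white glue bottle with a red nozzle, 54 mm in diameter and 152 mm tall, standing loose on the cutting mat. Origin: centre of its underside, z up.
- edge_paint: bystander: small brown jar with a black cap, 43 mm in diameter and 70 mm tall, standing loose on the table. Origin: centre of its underside, z up. (Left of all the work stands the fixed hand press of the workshop, about x 0.48 to 0.69 m and y 0.12 to 0.24 m, 0.45 m tall with its lever: keep clear of it.)
- tin: bystander: flat round black tin with a pale rim, 66 mm in diameter and 20 mm tall, lying loose on the table. Origin: centre of its underside, z up.
Not all that is in view belongs to the job. Leave any turquoise look-alike of the cap alone.

How it is judged:
At the end, for the whole second after the job is handed in: Undersides over the post's origin, within 3 mm: wheel 15, roller 31, cap 53 mm on the tall post; flange 15, collar 27 mm on the short post. Axes within 8 mm of the post's, flat within 0.1 rad, released, at rest (horizontal distance between each of wheel, roller, cap and tall_post below 0.008 m and z of wheel in the frame of tall_post between 0.012 and 0.018 m and angle between each of wheel, roller, cap, flange, collar's own z axis and vertical below 0.1 rad and linear speed of each of wheel, roller, cap, flange, collar below 0.02 m/s and angular speed of each of wheel, roller, cap, flange, collar below 0.3 rad/s and z of roller in the frame of tall_post between 0.028 and 0.034 m and z of cap in the frame of tall_post between 0.05 and 0.056 m and horizontal distance between each of flange, collar and short_post below 0.008 m and z of flange in the frame of short_post between 0.012 and 0.018 m and z of collar in the frame of short_post between 0.024 and 0.03 m); the robot touches nothing.
It fails at once if the glue bottle is shifted by more than 30 mm or tipped over (distance of glue_bottle from where it was at the start of the episode above 0.03 m or angle between glue_bottle's own z axis and vertical above 0.5 rad).
It fails at once if the paint jar is shifted by more than 30 mm or tipped over (distance of edge_paint from where it was at the start of the episode above 0.03 m or angle between edge_paint's own z axis and vertical above 0.5 rad).
It fails at once if the tin is shifted by more than 30 mm or tipped over (distance of tin from where it was at the start of the episode above 0.03 m or angle between tin's own z axis and vertical above 0.5 rad).
It also fails if it takes over 125 s, if anything falls off the work surface, if the arm or the gripper's body presses on something with over 40 N, if the wrist force passes 120 N, or if a joint passes its speed limit or range.

### The arm

A 7-joint arm with a two-finger parallel gripper is mounted at the origin on a cart in front of the work surface, level with it; the furniture and walls round the work are solid. World frame = base frame: x ahead of the robot, y to its left, z up, the work surface at z = 0. Lengths are in m, angles in rad, forces in N, time in s.
With the tool pointing down it reaches from about 0.35 to 0.9 m from the base axis. Payload 8.1 kg.
Tool frame: the origin (TCP) lies midway between the tips of the shut fingers; the grasp point (between the pads) lies 19 mm behind it; z points along the fingers, y is the line along which they close (so a half turn about z gives the same grasp; the last joint's range is limited). The gripper opens to 92 mm and grips with 3 to 60 N. Pads are 19 mm wide; open, the fingers measure 130 mm over their backs; the gripper's body (75 mm by 190 mm) begins 47 mm behind the grasp point.
Start: joints at [-1.434, 0.434, 0.025, 1.573, -0.012, 1.134, -0.075], TCP at [0.148, 0.607, 0.227] pointing down, gripper open.
Joint ranges: [-2.62, 2.62], [-0.44, 2.09], [-1.27, 1.32], [0.08, 2.57], [-1.32, 4.46], [0.12, 2], [-2.74, 2.74]. Speed limits (rad/s): [2.22, 2.22, 3.01, 3.01, 3.14, 3.14, 3.14].

### API

Orientations are given as a rotation vector (axis times angle).
In Python, from cell import arm gives the robot as it stands.
- The arm moves only by the tool carry_out, never from a script. Its arguments are lists of equal length, an entry for each row: "claw": the finger opening in cm, from 0 to 9.18; "delta_pos": the shift along the tool's x, y, z in cm, a list of three; "angular": the turn, a rotation vector about the tool's x, y, z in rad, a list of three. In form: {"claw": [claw, ...], "delta_pos": [[dx, dy, dz], ...], "angular": [[ax, ay, az], ...]}. A call has 1 to 20 rows; each row shifts and turns the commanded pose from where the row before left it, along the tool's axes as they then stand; what a row does not reach is not made up. A row lasts 1/10 s, in which the tool goes at most 50 mm and 8.59 degrees, less where a joint would pass 70% of its speed; a pose out of reach is approached as far as the arm can. A call with a gripper value outside its range is refused whole. The fingers move at their own pace and stop on an object; "force" is the grip in N (left out, the last holds). Time passes only in rows, so rows that do not move let the fingers close. It gives the time, the measured TCP pose, the force, the opening and the grip force at its end, in the units of the state.
- arm.observe(): the state, without advancing time (a new reading comes with each control period).
- arm.get_image(name): name is "scene" or "top" or "wrist"; returns a dict with "frame" (384x512x3 uint8, red, green, blue), "mtx" (3x3 intrinsics, pixels), "dist" ([k1, k2, p1, p2, k3] as OpenCV has them; the pictures are not rectified), "T" (4x4, takes a point from camera to world coordinates). Camera axes: x right, y down, z forward; pixel columns grow to the right and rows downward; lengths in m; the calibration is good to about 2 mm. A picture is of the moment at which its call begins. There is no depth.
- arm.sign_off(): hands the job in; it is judged then, once.
Trained networks look in a picture, given as the dict that the camera call returned (one of the last four; its "shot" number tells which), for a name from the list of things; names that differ only in an ending like _2 or _b are one class to them, and where a whole thing is asked for, a point or a joint stands for the part that bears it (a point fixed in the world has none). Each returns a list of dicts, best first, with "conf" (0 to 1); they miss things now and then, are a little off and sometimes report something else, mostly with a low value. They report only what shows in the picture. A call takes as long as a camera call. They do not tell look-alikes from the thing itself.
- arm.look_for(label, picture): "centre" ([column, row] as shares, 0 to 1, of the picture: columns of its width, rows of its height, amid what is visible of it).
- arm.trace(label, picture): "region" (384x512 bool, what is visible of it) and "centre" ([column, row] as shares, 0 to 1, of the picture: columns of its width, rows of its height, amid what is visible of it).
- arm.place_of(label, picture): "centre" ([column, row] as shares, 0 to 1, of the picture: columns of its width, rows of its height: a listed point, or the origin of a listed thing).
The state is a dict: "clock": time; "joints": joint angles; "dq": joint speeds; "joint_efforts": joint torques, N m; "position": TCP position; "ee_rot": TCP orientation; "force": force on the tool from outside, world axes, zero at the start; "ft_torque": the same for the moment, N m; "width": opening from 0.0 (shut) to 1.0 (fully open); "gripper_force": force on a finger pad.
Only numpy, scipy, OpenCV 4.12 (cv2) and the standard library are available. Lean on these libraries where they do the work, as an engineer would, in place of code of your own. Each camera call takes 0.05 s, during which the arm holds its last target. There are 200 camera calls.

## Working session

There is one attempt and no reset: what is moved stays moved. The work goes in short steps, Python scripts to look and compute and a tool call to move; the robot and the scene stay as the last step left them, time stands still between calls to the robot, and variables do not carry over. Pictures are saved under pics/ and viewed, at most 17 in all, crops included, and the job is handed in when it is done.

Besides the shell and the picture viewer there is one more tool, called after ">>>" as name(argument=value, ...), one argument or row to a line, values as JSON. carry_out: Moves the arm, as the interface text tells. Its arguments: {"type":"object","properties":{"claw":{"type":"array","items":{"type":"number"}},"delta_pos":{"type":"array","items":{"type":"array","items":{"type":"number"}}},"angular":{"type":"array","items":{"type":"array","items":{"type":"number"}}},"force":{"type":"number"}},"required":["claw","delta_pos","angular"]}

```bash
mkdir -p pics; ls; python3 - <<'E'
from cell import arm
import cv2,numpy as np
print(arm.observe())
ims=[]
for n in ("scene","top"):
    p=arm.get_image(n); cv2.imwrite(f"pics/{n}0.png",p["frame"][:,:,::-1])
    print(n,p["mtx"].tolist(),p["dist"],p["T"].round(3).tolist() if hasattr(p["T"],'round') else p["T"])
    for l in "wheel roller cap flange collar tall_post short_post glue_bottle edge_paint tin".split():
        print(l,[(round(d["conf"],2),[round(d["centre"][0]*512),round(d["centre"][1]*384)]) for d in arm.place_of(l,p)][:4])
E
```

```text
pics
{'clock': 0.0, 'joints': array([-1.43365114,  0.43523069,  0.02491796,  1.5740995 , -0.01161401,
        1.13395108, -0.07511303]), 'dq': array([ 1.44171985e-03, -6.05035154e-07, -1.14908802e-03, -1.65548474e-03,
        2.06831525e-03, -7.75080580e-04,  1.56130352e-03]), 'joint_efforts': array([ 8.70818349e-04, -6.67853236e+01,  9.85439345e-01, -3.14458001e+01,
       -6.04481692e-02,  4.28103260e-02,  1.65922324e-04]), 'position': array([0.14830992, 0.60663423, 0.22593858]), 'ee_rot': array([-3.75740594e-01, -3.11896074e+00,  2.42216334e-03]), 'force': array([ 0.04397972, -0.24362445, -0.6853717 ]), 'ft_torque': array([-0.00548746, -0.03612931, -0.00884608]), 'gripper_force': 0.0, 'width': 0.9995858420710201}
scene [[381.6466077029157, 0.0, 257.324561757201], [0.0, 381.6466077029157, 194.75653682212956], [0.0, 0.0, 1.0]] [-0.07942611  0.          0.          0.          0.        ] [[0.498, -0.479, 0.722, -0.097], [-0.867, -0.257, 0.428, -0.447], [-0.019, -0.839, -0.543, 0.586], [0.0, 0.0, 0.0, 1.0]]
wheel [(0.65, [279, 268])]
roller []
cap [(0.79, [147, 234]), (0.74, [238, 19
[... 213 characters left out ...]
 [(0.81, [392, 247]), (0.4, [343, 290])]
edge_paint [(0.78, [270, 241])]
tin [(0.8, [306, 186])]
top [[453.09131301203564, 0.0, 263.6171786571399], [0.0, 453.09131301203564, 199.1411641669534], [0.0, 0.0, 1.0]] [-0.16453448  0.          0.          0.          0.        ] [[0.003, -0.998, 0.061, 0.486], [-1.0, -0.002, 0.017, -0.021], [-0.017, -0.061, -0.998, 1.529], [0.0, 0.0, 0.0, 1.0]]
wheel [(0.52, [316, 234])]
roller [(0.66, [274, 240])]
cap [(0.7, [217, 251]), (0.51, [175, 170]), (0.43, [247, 242]), (0.41, [155, 188])]
flange [(0.45, [295, 184])]
collar []
tall_post [(0.8, [343, 191])]
short_post [(0.62, [359, 238])]
glue_bottle [(0.7, [374, 185])]
edge_paint []
tin [(0.55, [291, 145])]
```

```bash
python3 - <<'E'
import cv2
a=cv2.imread("pics/scene0.png");cv2.imwrite("pics/scene0b.png",cv2.resize(a[140:350,100:450],None,fx=2.28,fy=2.28,interpolation=2))
a=cv2.imread("pics/top0.png");cv2.imwrite("pics/top0b.png",cv2.resize(a[110:300,140:400],None,fx=3,fy=3,interpolation=2))
E
```

```text
(no output)
```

View pics/scene0b.png

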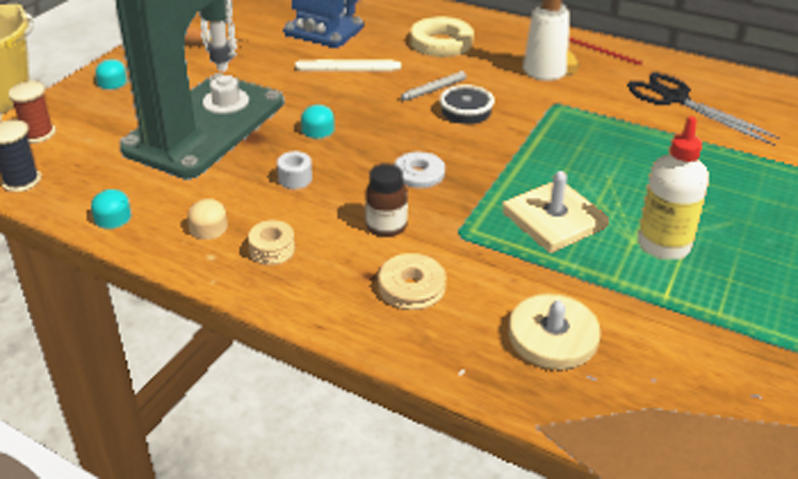

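View pics/top0b.png

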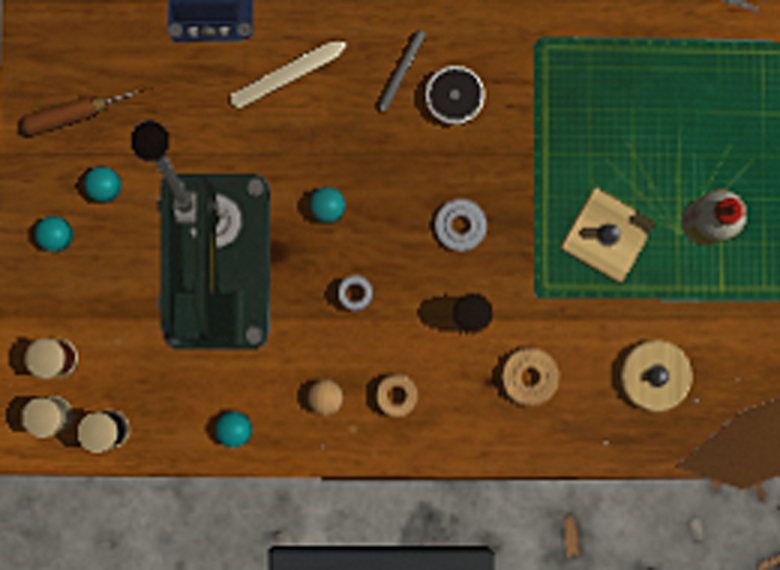

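The top crop, as full-image pixels, shows the wheel at (317,236), roller (272,242), wooden cap (248,242), flange (294,185) and collar (258,208). The tall post is at (342,189), short post (358,236), jar (297,214), bottle (380,182) and tin (291,142).
Things that could be taken for the cap in that view: turquoise domes at (249,178), (173,171), (158,188) and (217,253). The cap is the wooden dome at top (248,242) and scene (191,235). The pale wooden feet are posts, not wheels. The pale spool tops at (155,229) and (173,253) are not parts.

```bash
cat > h.py <<'E'
import numpy as np,cv2
from scipy.optimize import least_squares
from scipy.spatial.transform import Rotation as R
# stacked (radius, z0, z1) per thing, relative to its origin
S={"wheel":[(32,0,16)],"roller":[(23,0,22)],"cap":[(20,0,18),(17,18,25),(10,25,31)],"flange":[(29,0,12)],"collar":[(19,0,26)],
"tall_post":[(40,0,15),(7,15,63)],"short_post":[(40,0,15),(7,15,43)],"glue_bottle":[(27,0,100),(8,100,152)],"edge_paint":[(21.5,0,70)],"tin":[(33,0,20)]}
H={n:0.003*(n.endswith("post")) for n in S}
def proj(p,P):
    T=np.linalg.inv(p["T"]);return cv2.projectPoints(np.asarray(P,float).reshape(-1,3),cv2.Rodrigues(T[:3,:3])[0],T[:3,3],p["mtx"],p["dist"])[0].reshape(-1,2)
def ray(p,uv):
    d=cv2.undistortPoints(np.array([[uv]],float),p["mtx"],p["dist"])[0,0];return p["T"][:3,3],p["T"][:3,:3]@np.r_[d,1]
def onplane(p,uv,z):
    o,d=ray(p,uv);return o+d*(z-o[2])/d[2]
def cen(p,n,X):
    m=np.zeros((384*4,512*4),np.uint8);a=np.linspace(0,2*np.pi,48)
    for r,z0,z1 in S[n]:
        c=np.concatenate([np.c_[r*np.cos(a),r*np.sin(a),0*a+z] for z in(z0,z1)])/1000+X
        cv2.fillConvexPoly(m,cv2.convexHull(np.rint(proj(p,c)*4*16).astype(np.int32)),1,shift=4)
    M=cv2.moments(m,True);return np.array([M["m10"],M["m01"]])/max(M["m00"],1)/4,M["m00"]/16
def find(arm,p,n,near=None,rad=25):
    b=[]
    for d in arm.trace(n,p):
        r=d["region"].astype(np.uint8);M=cv2.moments(r,True)
        if M["m00"]<5:continue
        c=np.array([M["m10"],M["m01"]])/M["m00"]
        if near is None or np.hypot(*(c-near))<rad:b.append((c,M["m00"],d["conf"],r))
    return b
def solve(n,obs,X0):
    f=lambda X:np.concatenate([cen(p,n,X)[0]-c for p,c in obs])
    s=least_squares(f,X0,diff_step=.005,x_scale=.1);return s.x,f(s.x)
E
cat > m1.py <<'E'
from cell import arm
from h import *
ps,pt=arm.get_image("scene"),arm.get_image("top")
NT=dict(wheel=(317,236),roller=(272,242),cap=(248,242),flange=(294,185),collar=(258,208),tall_post=(342,189),short_post=(358,236),glue_bottle=(378,182),edge_paint=(295,214),tin=(291,142))
for n,uv in NT.items():
    X=onplane(pt,uv,H[n]+.01)-[0,0,.01];X0=X
    cs=cen(ps,n,X)[0]
    A=find(arm,pt,n,np.array(uv),14);B=find(arm,ps,n,cs,18)
    out=[np.round(X,3).tolist(),len(A),len(B)]
    if A and B:
        X,r=solve(n,[(pt,A[0][0]),(ps,B[0][0])],X+1e-3);out+=["both",X.round(4).tolist(),r.round(1).tolist()]
    for nm,p,Q in(("t",pt,A),("s",ps,B)):
        if Q:
            s=least_squares(lambda x:cen(p,n,[x[0],x[1],H[n]])[0]-Q[0][0],X0[:2],diff_step=.005,x_scale=.1).x
            out+=[nm,s.round(4).tolist(),round(Q[0][1]/cen(p,n,[*s,H[n]])[1],2)]
    print(n,*out)
E
python3 m1.py
```

```text
wheel [0.455, -0.174, 0.0] 0 1 s [0.4581, -0.173] 0.93
roller [0.435, -0.023, 0.0] 0 1 s [0.4361, -0.0234] 0.87
cap [0.435, 0.057, 0.0] 0 1 s [0.4356, 0.0574] 0.96
flange [0.626, -0.097, 0.0] 1 1 both [0.6274, -0.0966, -0.0001] [0.4, 0.0, -0.2, -0.3] t [0.6276, -0.0955] 0.72 s [0.6265, -0.0979] 0.78
collar [0.549, 0.024, 0.0] 0 1 s [0.5511, 0.0233] 0.93
tall_post [0.613, -0.259, 0.003] 1 1 both [0.6146, -0.2598, 0.0015] [0.1, -0.0, -0.0, -0.0] t [0.6144, -0.2593] 1.2 s [0.6126, -0.2605] 1.19
short_post [0.455, -0.312, 0.003] 1 1 both [0.4607, -0.3145, 0.0002] [0.1, -0.2, -0.1, 0.1] t [0.4601, -0.3135] 0.87 s [0.4584, -0.3153] 0.92
glue_bottle [0.637, -0.383, 0.0] 1 1 both [0.6319, -0.3709, 0.0021] [0.7, -0.1, -0.5, 0.0] t [0.6319, -0.3691] 0.84 s [0.6355, -0.3716] 0.92
edge_paint [0.529, -0.1, 0.0] 1 1 both [0.5247, -0.108, 0.001] [0.7, 0.4, -0.3, -0.8] t [0.5259, -0.1056] 1.0 s [0.5235, -0.1093] 0.86
tin [0.773, -0.087, 0.0] 1 0 t [0.7743, -0.0882] 0.91
```

Heights agree with the table (z within 2 mm) and the parts fit the given sizes. I'll check the surroundings before moving the arm round the press.

View pics/top0.png

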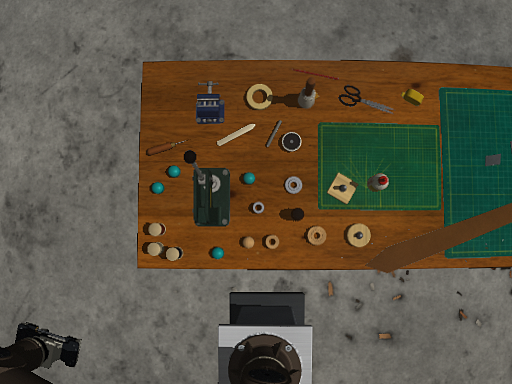

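>>> carry_out(
  claw=[9.18,9.18,9.18,9.18,9.18,9.18,9.18,9.18],
  delta_pos=[
    [0,-2,-1],
    [0,-3.5,-1],
    [0,-3.5,-1],
    [0,-3.5,-1],
    [0,-3.5,0],
    [0,-3.5,0],
    [0,-3,0],
    [0,-1.5,0],
  ],
  angular=[
    [0,0,0],
    [0,0,0],
    [0,0,0],
    [0,0,0],
    [0,0,0],
    [0,0,0],
    [0,0,0],
    [0,0,0],
  ],
  force=25,
)

```text
clock: 3.0
position: [0.091, 0.3718, 0.2669]
ee_rot: [0.376, 3.119, -0.0]
force: [-0.5, -0.2, 0.3]
width: 1.0
gripper_force: 0.0
```

The full top view shows the table front edge at row 268, the press at columns 193-230, and only low spools near (155,240). The retracted sweep in front of the press is free.

>>> carry_out(
  claw=[9.18,9.18,9.18,9.18,9.18,9.18,9.18,9.18,9.18,9.18,9.18,9.18,9.18,9.18,9.18,9.18,9.18],
  delta_pos=[
    [0,0,0],
    [0,0,0],
    [0,0,0],
    [0,0,0],
    [0,0,0],
    [0,0,0],
    [0,0,0],
    [0,0,0],
    [0,0,0],
    [0,0,0],
    [0,0,0],
    [0,0,0],
    [-0.2,3.8,0],
    [-0.2,3.8,0],
    [-0.2,3.8,0],
    [-0.2,3.8,0],
    [-0.2,3.8,0],
  ],
  angular=[
    [0,0,0.131],
    [0,0,0.131],
    [0,0,0.131],
    [0,0,0.131],
    [0,0,0.131],
    [0,0,0.131],
    [0,0,0.131],
    [0,0,0.131],
    [0,0,0.131],
    [0,0,0.131],
    [0,0,0.131],
    [0,0,0.131],
    [0,0,0.1],
    [0,0,0.1],
    [0,0,0.1],
    [0,0,0.1],
    [0,0,0.1],
  ],
)

```text
clock: 4.7
position: [0.2591, 0.2845, 0.267]
ee_rot: [-2.877, -1.26, -0.002]
force: [0.5, 0.7, -0.1]
width: 0.999
gripper_force: 0.0
```

```bash
cat >> h.py <<'E'
def go(arm,x,y,z,th):
    "rows helper: tool-frame shift (cm) and z-turn (rad) from the present pose to a pointing-down pose with tool y at angle th (deg)"
    s=arm.observe();M=R.from_rotvec(s["ee_rot"]);G=R.from_matrix(np.array([[-np.sin(t:=np.radians(th)),np.cos(t),0],[np.cos(t),np.sin(t),0],[0,0,-1]]).T)
    rv=(M.inv()*G).as_rotvec()
    print("t",round(s["clock"],1),"pos",s["position"].round(4),"shift now-axes cm",(M.inv().apply(np.array([x,y,z])-s["position"])*100).round(2),"shift goal-axes cm",(G.inv().apply(np.array([x,y,z])-s["position"])*100).round(2),"turn",rv.round(3),"tooly",M.as_matrix()[:2,1].round(3))
E
python3 -c "
from cell import arm
from h import *
go(arm,.458,-.173,.2,-45)"
```

```text
t 4.7 pos [0.2591 0.2845 0.267 ] shift now-axes cm [-20.14  45.64   6.68] shift goal-axes cm [-18.29  46.42   6.7 ] turn [-0.    -0.001  0.04 ] tooly [ 0.735 -0.678]
```

>>> carry_out(
  claw=[9.18,9.18,9.18,9.18,9.18,9.18,9.18,9.18,9.18,9.18,9.18,9.18,9.18,9.18,9.18,9.18,9.18,9.18,9.18],
  delta_pos=[
    [0,0,0],
    [-1.18,3.19,0],
    [-1.18,3.19,0],
    [-1.18,3.19,0],
    [-1.18,3.19,0],
    [-1.18,3.19,0],
    [-1.3,2.95,0],
    [-1.3,2.95,0.6],
    [-1.3,2.95,0.6],
    [-1.3,2.95,0.6],
    [-1.3,2.95,0.6],
    [-1.3,2.95,0.6],
    [-0.92,2.56,0.7],
    [-0.92,2.56,0.7],
    [-0.92,2.56,0.7],
    [-0.92,2.56,0.7],
    [-0.92,2.56,0.7],
    [0,0,0],
    [0,0,0],
  ],
  angular=[
    [0,0,0.04],
    [0,0,0],
    [0,0,0],
    [0,0,0],
    [0,0,0],
    [0,0,0],
    [0,0,0],
    [0,0,0],
    [0,0,0],
    [0,0,0],
    [0,0,0],
    [0,0,0],
    [0,0,0],
    [0,0,0],
    [0,0,0],
    [0,0,0],
    [0,0,0],
    [0,0,0],
    [0,0,0],
  ],
)

```text
clock: 6.6
position: [0.4584, -0.1728, 0.2015]
ee_rot: [2.9, 1.206, -0.002]
force: [-0.4, 0.2, -0.7]
width: 1.0
gripper_force: 0.0
```

```bash
cat >> h.py <<'E'
def wrist(arm,names,guess,tag):
    p=arm.get_image("wrist");im=p["frame"][:,:,::-1].copy()
    for n in names:
        g=np.array([*guess[n],H[n]]);c=cen(p,n,g)[0];A=find(arm,p,n,c,45)
        cv2.drawMarker(im,tuple(int(v) for v in c),(255,0,255),0,12)
        if A:
            s=least_squares(lambda x:cen(p,n,[x[0],x[1],H[n]])[0]-A[0][0],g[:2],diff_step=.005,x_scale=.1).x
            cv2.drawContours(im,cv2.findContours(A[0][3],0,1)[0],-1,(255,255,0),1)
            print(n,"exp",c.round(),"seen",A[0][0].round(1),"xy",s.round(4),"area ratio",round(A[0][1]/cen(p,n,[*s,H[n]])[1],2),"conf",round(A[0][2],2))
        else: print(n,"none; expected",c.round())
    cv2.imwrite(f"pics/{tag}.png",im);return p
G=dict(wheel=(.458,-.173),roller=(.436,-.0235),cap=(.4355,.0575),flange=(.627,-.0968),collar=(.551,.0233),tall_post=(.6136,-.2598),short_post=(.4595,-.3145),edge_paint=(.5247,-.108))
E
python3 -c "
from cell import arm
from h import *
p=wrist(arm,['wheel','edge_paint','short_post','roller'],G,'w1')
print(p['T'].round(3))
go(arm,.458,-.173,.003,-45)"
```

```text
wheel exp [257. 175.] seen [254.  175.2] xy [ 0.4555 -0.1708] area ratio 0.9 conf 0.69
edge_paint exp [258.  98.] seen [257.5  96.9] xy [ 0.5251 -0.1067] area ratio 0.82 conf 0.66
short_post exp [327. 243.] seen [314.2 233. ] xy [ 0.457  -0.2897] area ratio 0.3 conf 0.83
roller exp [160. 104.] seen [158.9 104.1] xy [ 0.4357 -0.0227] area ratio 0.89 conf 0.55
[[ 0.71  -0.679 -0.188  0.509]
 [-0.704 -0.685 -0.188 -0.121]
 [-0.001  0.265 -0.964  0.359]
 [ 0.     0.     0.     1.   ]]
t 6.8 pos [ 0.4584 -0.1712  0.202 ] shift now-axes cm [-0.17  0.1  19.9 ] shift goal-axes cm [-0.16  0.09 19.9 ] turn [-0.    -0.001  0.006] tooly [ 0.711 -0.703]
```

View pics/w1.png

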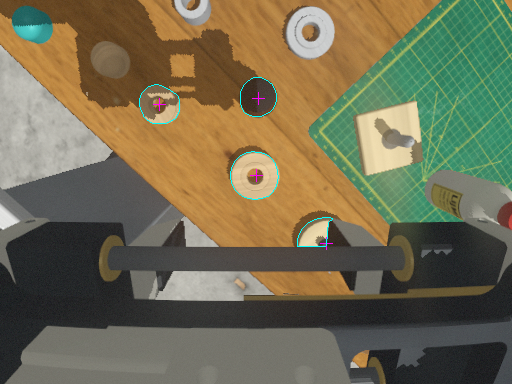

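The view is clear: wheel at (254,175), jar at (257,97) behind it, roller at (159,104), short post at (325,240), and the fingers straddling the spot where the wheel lies. The wrist fix on the wheel agrees with scene/top to 3 mm, and that difference lies along the closing line. I'm going down.

>>> carry_out(
  claw=[9.18,9.18,9.18,9.18,9.18,9.18,9.18,5.5,5.5,5.5,5.5,5.5,5.5,5.5],
  delta_pos=[
    [-0.1,0,3],
    [0,0,4],
    [0,0,4],
    [0,0,4],
    [0,0,3],
    [0,0,1.3],
    [0,0,0.5],
    [0,0,0],
    [0,0,0],
    [0,0,0],
    [0,0,0],
    [0,0,0],
    [0,0,0],
    [0,0,0],
  ],
  angular=[
    [0,0,0],
    [0,0,0],
    [0,0,0],
    [0,0,0],
    [0,0,0],
    [0,0,0],
    [0,0,0],
    [0,0,0],
    [0,0,0],
    [0,0,0],
    [0,0,0],
    [0,0,0],
    [0,0,0],
    [0,0,0],
  ],
)

```text
clock: 8.25
position: [0.4582, -0.1728, 0.0045]
ee_rot: [2.9, 1.208, 0.002]
force: [-0.4, 1.5, 8.9]
width: 0.686
gripper_force: 25.0
```

>>> carry_out(
  claw=[5.5,5.5,5.5,5.5,5.5,5.5,5.5,5.5,5.5,5.5,5.5,5.5,5.5,5.5,5.5,5.5,5.5,5.5],
  delta_pos=[
    [0,0,-1],
    [0,0,-4],
    [0,0,-4],
    [0,0,-4],
    [0,0,0],
    [0,0,0],
    [0,0,0],
    [0,0,0],
    [0,0,0],
    [0,0,0],
    [-1.45,2.58,0],
    [-1.45,2.58,0],
    [-1.45,2.58,0],
    [-1.45,2.58,0],
    [-1.45,2.58,0],
    [-1.45,2.58,0],
    [0,0,0],
    [0,0,0],
  ],
  angular=[
    [0,0,0],
    [0,0,0],
    [0,0,0],
    [0,0,0],
    [0,0,-0.13],
    [0,0,-0.13],
    [0,0,-0.13],
    [0,0,-0.13],
    [0,0,-0.13],
    [0,0,-0.13],
    [0,0,0],
    [0,0,0],
    [0,0,0],
    [0,0,0],
    [0,0,0],
    [0,0,0],
    [0,0,0],
    [0,0,0],
  ],
)

```text
clock: 10.05
position: [0.6118, -0.2604, 0.1337]
ee_rot: [-2.223, -2.219, 0.002]
force: [-0.6, 0.3, -1.2]
width: 0.69
gripper_force: 25.0
```

```bash
cat >> h.py <<'E'
def tp(arm,x,y,n,z):
    "held thing n seen from the wrist: its place, with underside at height z"
    p=arm.get_image("wrist");S0=H[n];H[n]=z
    g=(x,y);c=cen(p,n,[x,y,z])[0];A=find(arm,p,n,c,45);print("exp",c.round(1),len(A))
    if A:
        s=least_squares(lambda v:cen(p,n,[v[0],v[1],z])[0]-A[0][0],g,diff_step=.005,x_scale=.1).x
        print(n,"held at",s.round(4),"ratio",round(A[0][1]/cen(p,n,[*s,z])[1],2))
    H[n]=S0;return p
E
python3 -c "
from cell import arm
from h import *
p=wrist(arm,['tall_post','glue_bottle'],dict(G,glue_bottle=(.632,-.371)),'w2')
s=arm.observe()['position'];tp(arm,s[0],s[1],'wheel',s[2]-.0045)
go(arm,.6136,-.2598,.1,0)"
```

```text
tall_post none; expected [258. 187.]
glue_bottle exp [277. 314.] seen [278.1 288. ] xy [ 0.6318 -0.3364] area ratio 0.1 conf 0.62
exp [256.  238.4] 1
wheel held at [ 0.6113 -0.2524] ratio 0.61
t 10.3 pos [ 0.6117 -0.2595  0.134 ] shift now-axes cm [-0.03  0.19  3.4 ] shift goal-axes cm [-0.03  0.19  3.4 ] turn [-0.    -0.    -0.001] tooly [ 1.    -0.001]
```

View pics/w2.png

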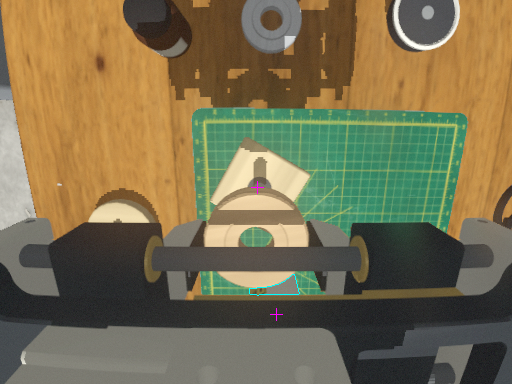

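The wheel is held level, with its hole at (255,240). The tall post's tip shows at about (260,183), half behind the wheel's far rim. Now I'll check the hole and tip against their projections.

```bash
python3 -c "
from cell import arm
from h import *
p=arm.get_image('wrist');im=p['frame'][:,:,::-1].copy()
s=arm.observe()['position'];print(s.round(4))
a=np.linspace(0,2*np.pi,60)
def circ(x,y,z,r,col):
    cv2.polylines(im,[np.rint(proj(p,np.c_[x+r*np.cos(a),y+r*np.sin(a),0*a+z])*8).astype(np.int32)],True,col,1,shift=3)
zb=s[2]-.0045
circ(.6118,s[1],zb+.016,.032,(255,0,255));circ(.6118,s[1],zb+.016,.011,(255,0,255))
for z in(.03,.045,.06): circ(.6136,-.2598,z,.007,(255,255,0))
cv2.imwrite('pics/w3.png',cv2.resize(im[120:310,180:340],None,fx=3.1,fy=3.1,interpolation=cv2.INTER_CUBIC))"
```

```text
[ 0.6119 -0.2597  0.1341]
```

View pics/w3.png

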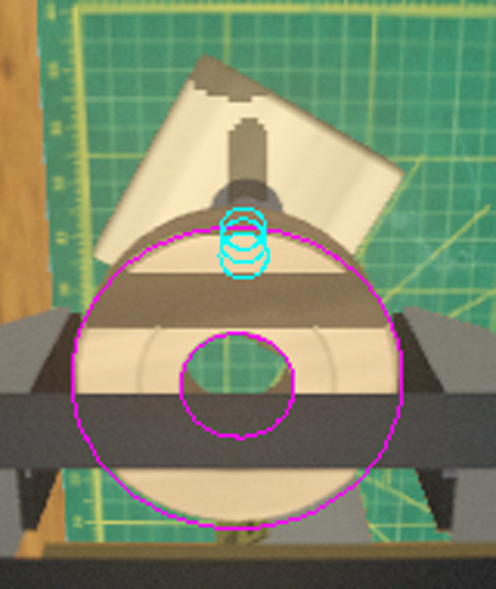

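```bash
python3 -c "
from cell import arm
from h import *
p=arm.get_image('wrist')
c=np.array([onplane(p,uv,.018) for uv in((246.1,138.4),(309.7,176.5),(211.3,203.2))]);print(c.round(4),(c[1]+c[2])/2,[np.linalg.norm(c[0]-c[i]).round(4) for i in(1,2)])
q=proj(p,[[.6145,-.2598,.018]]);print((q-[180,120])*3.1)"
```

```text
[[ 0.6019 -0.206   0.018 ]
 [ 0.668  -0.2451  0.018 ]
 [ 0.5639 -0.2743  0.018 ]] [ 0.61595047 -0.25971431  0.018     ] [np.float64(0.0768), np.float64(0.0782)]
[[243.30670911 217.30660506]]
```

>>> carry_out(
  claw=[5.5,5.5,5.5,5.5,5.5,5.5,5.5,5.5,5.5],
  delta_pos=[
    [0,0.3,0],
    [0,0,2],
    [0,0,2.5],
    [0,0,2],
    [0,0,1.5],
    [0,0,1.5],
    [0,0,1],
    [0,0,0.5],
    [0,0,0],
  ],
  angular=[
    [0,0,0],
    [0,0,0],
    [0,0,0],
    [0,0,0],
    [0,0,0],
    [0,0,0],
    [0,0,0],
    [0,0,0],
    [0,0,0],
  ],
)

```text
clock: 11.3
position: [0.6154, -0.2603, 0.0236]
ee_rot: [-2.223, -2.22, 0.0]
force: [0.0, -1.0, -1.0]
width: 0.688
gripper_force: 25.0
```

>>> carry_out(
  claw=[7.5,7.5,7.5,7.5,7.5,7.5,7.5,7.5,7.5,7.5,7.5,7.5,7.5,7.5,7.5,7.5,7.5,7.5],
  delta_pos=[
    [0,0,0],
    [0,0,0],
    [0,0,0],
    [0,0,-1],
    [0,0,-4],
    [0,0,-4],
    [0,0,-3.5],
    [2.37,-1.8,0],
    [2.37,-1.8,0],
    [2.37,-1.8,0],
    [2.37,-1.8,0],
    [2.37,-1.8,0],
    [2.37,-1.8,0],
    [2.37,-1.8,0],
    [2.37,-1.8,0],
    [2.37,-1.8,0],
    [2.37,-1.8,0],
    [0,0,0],
  ],
  angular=[
    [0,0,0],
    [0,0,0],
    [0,0,0],
    [0,0,0],
    [0,0,0],
    [0,0,0],
    [0,0,0],
    [0,0,0],
    [0,0,0],
    [0,0,0],
    [0,0,0],
    [0,0,0],
    [0,0,0],
    [0,0,0],
    [0,0,0],
    [0,0,0],
    [0,0,0],
    [0,0,0],
  ],
)

```text
clock: 13.1
position: [0.4334, -0.0201, 0.1491]
ee_rot: [-2.217, -2.222, -0.001]
force: [0.3, -0.2, -0.5]
width: 0.821
gripper_force: 0.0
```

```bash
cat >> h.py <<'E'
def show(arm,tag,circles,crop=None,f=1.5,cam="wrist"):
    p=arm.get_image(cam);im=p['frame'][:,:,::-1].copy();a=np.linspace(0,2*np.pi,60)
    for x,y,z,r in circles:
        cv2.polylines(im,[np.rint(proj(p,np.c_[x+r*np.cos(a),y+r*np.sin(a),0*a+z])*8).astype(np.int32)],True,(255,0,255),1,shift=3)
    if crop: im=im[crop[1]:crop[3],crop[0]:crop[2]]
    cv2.imwrite(f'pics/{tag}.png',cv2.resize(im,None,fx=f,fy=f,interpolation=cv2.INTER_CUBIC));return p
E
python3 -c "
from cell import arm
from h import *
wrist(arm,['roller','cap','collar'],G,'w4x')
show(arm,'w4',[(.436,-.0235,.022,.023),(.4355,.0575,.018,.02),(.551,.0233,.026,.019)])
p=arm.get_image('top')
A=find(arm,p,'wheel',np.array((342,189)),15);print([(a[0].round(1),a[1]) for a in A], cen(p,'wheel',[.615,-.26,.018])[0])
go(arm,.436,-.0235,.004,0)"
```

```text
roller exp [259. 189.] seen [258. 188.] xy [ 0.4354 -0.0226] area ratio 0.86 conf 0.64
cap exp [258. 114.] seen [256.  114.7] xy [0.4329 0.0569] area ratio 0.97 conf 0.96
collar exp [364. 148.] seen [362.6 147.3] xy [0.5491 0.0239] area ratio 0.85 conf 0.58
[(array([343.9, 187.8]), 303.0)] [343.01012966 188.0610312 ]
t 13.4 pos [ 0.4362 -0.0238  0.1489] shift now-axes cm [ 0.04 -0.03 14.49] shift goal-axes cm [ 0.03 -0.02 14.49] turn [ 0.001  0.    -0.003] tooly [ 1.    -0.003]
```

View pics/w4.png

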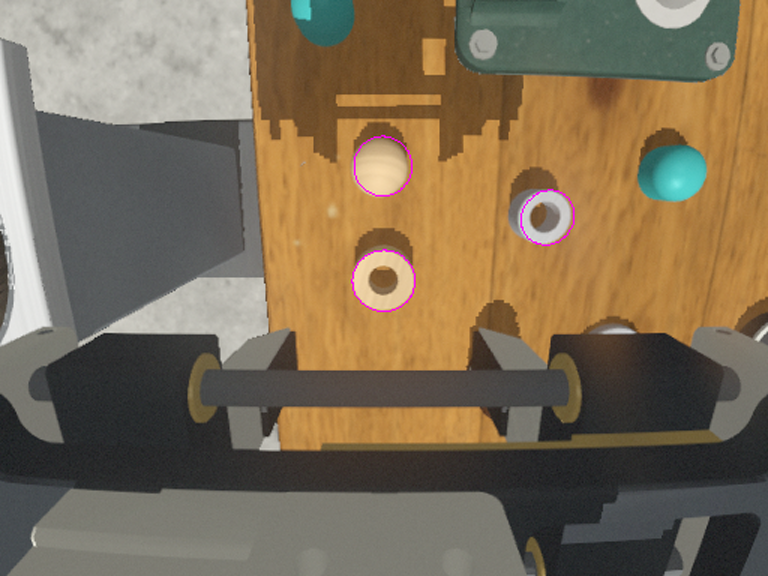

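The roller (magenta ring on it at (383,280)) lies between the open fingers. The wooden cap is at (383,166) and the collar at (545,217), about 2 mm left of its ring. The wheel sits centred on the tall post in the top view.

>>> carry_out(
  claw=[7.5,7.5,7.5,7.5,7.5,3.5,3.5,3.5,3.5,3.5,3.5,3.5,3.5,3.5,3.5,3.5],
  delta_pos=[
    [0,0,3],
    [0,0,4],
    [0,0,4],
    [0,0,2.5],
    [0,0,0.9],
    [0,0,0],
    [0,0,0],
    [0,0,0],
    [0,0,0],
    [0,0,0],
    [0,0,0],
    [0,0,0],
    [0,0,-1],
    [0,0,-3.5],
    [0,0,-4],
    [0,0,-4],
  ],
  angular=[
    [0,0,0],
    [0,0,0],
    [0,0,0],
    [0,0,0],
    [0,0,0],
    [0,0,0],
    [0,0,0],
    [0,0,0],
    [0,0,0],
    [0,0,0],
    [0,0,0],
    [0,0,0],
    [0,0,0],
    [0,0,0],
    [0,0,0],
    [0,0,0],
  ],
)

```text
clock: 15.05
position: [0.4348, -0.0233, 0.1315]
ee_rot: [-2.223, -2.219, 0.002]
force: [1.6, 0.5, -1.6]
width: 0.499
gripper_force: 25.0
```

>>> carry_out(
  claw=[3.5,3.5,3.5,3.5,3.5,3.5,3.5,3.5,3.5,3.5,3.5,3.5],
  delta_pos=[
    [-2.36,1.79,0],
    [-2.36,1.79,0],
    [-2.36,1.79,0],
    [-2.36,1.79,0],
    [-2.36,1.79,0],
    [-2.36,1.79,0],
    [-2.36,1.79,0],
    [-2.36,1.79,0],
    [-2.36,1.79,0],
    [-2.36,1.79,0],
    [0,0,0],
    [0,0,0],
  ],
  angular=[
    [0,0,0],
    [0,0,0],
    [0,0,0],
    [0,0,0],
    [0,0,0],
    [0,0,0],
    [0,0,0],
    [0,0,0],
    [0,0,0],
    [0,0,0],
    [0,0,0],
    [0,0,0],
  ],
)

```text
clock: 16.25
position: [0.6138, -0.2593, 0.1299]
ee_rot: [-2.223, -2.219, 0.001]
force: [0.4, 1.3, -1.1]
width: 0.497
gripper_force: 25.0
```

```bash
python3 -c "
from cell import arm
from h import *
s=arm.observe()['position']
show(arm,'w5',[(s[0],s[1],s[2]-.0045+.022,.023),(s[0],s[1],s[2]-.0045+.022,.011),(.615,-.26,.034,.032),(.615,-.26,.05,.007),(.615,-.26,.06,.007)],(150,100,370,320),2.7)
go(arm,.615,-.26,.039,0)"
```

```text
t 16.3 pos [ 0.6137 -0.2584  0.1299] shift now-axes cm [-0.17  0.14  9.09] shift goal-axes cm [-0.16  0.13  9.09] turn [-0.001 -0.001 -0.001] tooly [ 1.    -0.001]
```

View pics/w5.png

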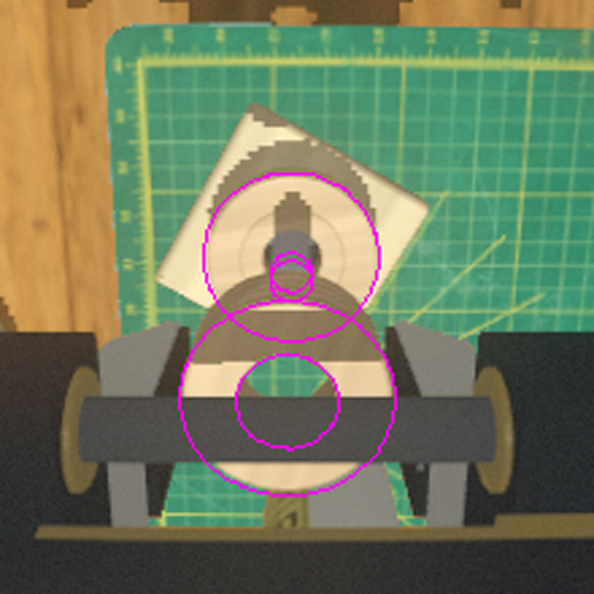

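The wheel lies flat on the foot, on its expected ring around (291,257), with the post tip at (291,270). The roller hole matches its ring, so I'm placing it.

>>> carry_out(
  claw=[3.5,3.5,3.5,3.5,3.5,3.5,3.5,3.5],
  delta_pos=[
    [-0.1,0.13,0],
    [0,0,2],
    [0,0,2],
    [0,0,1.5],
    [0,0,1.5],
    [0,0,1.5],
    [0,0,0.5],
    [0,0,0],
  ],
  angular=[
    [0,0,0],
    [0,0,0],
    [0,0,0],
    [0,0,0],
    [0,0,0],
    [0,0,0],
    [0,0,0],
    [0,0,0],
  ],
)

```text
clock: 17.1
position: [0.6155, -0.26, 0.0397]
ee_rot: [-2.222, -2.22, -0.0]
force: [0.8, 0.2, -1.4]
width: 0.502
gripper_force: 25.0
```

>>> carry_out(
  claw=[7.5,7.5,7.5,7.5,7.5,7.5,7.5,7.5,7.5,7.5,7.5,7.5,7.5,7.5,7.5,7.5,7.5,7.5,7.5,7.5],
  delta_pos=[
    [0,0,0],
    [0,0,0],
    [0,0,0],
    [0,0,-1],
    [0,0,-4],
    [0,0,-4],
    [2.64,-1.5,-1],
    [2.64,-1.5,0],
    [2.64,-1.5,0],
    [2.64,-1.5,0],
    [2.64,-1.5,0],
    [2.64,-1.5,0],
    [2.64,-1.5,0],
    [2.64,-1.5,0],
    [2.64,-1.5,0],
    [2.64,-1.5,0],
    [2.64,-1.5,0],
    [2.64,-1.5,0],
    [0,0,0],
    [0,0,0],
  ],
  angular=[
    [0,0,0],
    [0,0,0],
    [0,0,0],
    [0,0,0],
    [0,0,0],
    [0,0,0],
    [0,0,0],
    [0,0,0],
    [0,0,0],
    [0,0,0],
    [0,0,0],
    [0,0,0],
    [0,0,0],
    [0,0,0],
    [0,0,0],
    [0,0,0],
    [0,0,0],
    [0,0,0],
    [0,0,0],
    [0,0,0],
  ],
)

```text
clock: 19.1
position: [0.4363, 0.0572, 0.1404]
ee_rot: [2.221, 2.222, 0.002]
force: [1.3, -0.9, 0.7]
width: 0.818
gripper_force: 0.0
```

```bash
python3 -c "
from cell import arm
from h import *
wrist(arm,['cap'],G,'w6')
p=arm.get_image('scene');A=find(arm,p,'roller',cen(p,'roller',[.615,-.26,.034])[0],15);print([(a[0].round(1),a[1]) for a in A], cen(p,'roller',[.615,-.26,.034]))
go(arm,.435,.0573,.0045,0)"
```

```text
cap exp [255. 187.] seen [252.6 187.2] xy [0.4326 0.0568] area ratio 0.99 conf 0.64
[(array([345.3, 223.3]), 260.0)] (array([344.4052526, 222.4324731]), 342.6875)
t 19.3 pos [0.4367 0.0558 0.14  ] shift now-axes cm [ 0.15 -0.18 13.55] shift goal-axes cm [ 0.15 -0.17 13.55] turn [ 0.001  0.    -0.003] tooly [ 1.    -0.003]
```

View pics/w6.png

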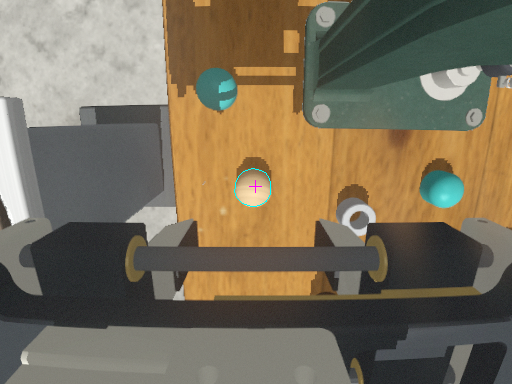

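This is the wooden cap at (253,187), plain wood and not turquoise. The turquoise dome is at (216,89), the collar at (355,216), and the press stays outside the gripper body.

>>> carry_out(
  claw=[7.5,7.5,7.5,7.5,7.5,3,3,3,3,3,3,3,3,3,3,3],
  delta_pos=[
    [0.1,-0.2,3],
    [0,0,4],
    [0,0,3.5],
    [0,0,2.2],
    [0,0,0.8],
    [0,0,0],
    [0,0,0],
    [0,0,0],
    [0,0,0],
    [0,0,0],
    [0,0,0],
    [0,0,0],
    [0,0,-1],
    [0,0,-4],
    [0,0,-4.5],
    [0,0,-4.5],
  ],
  angular=[
    [0,0,0],
    [0,0,0],
    [0,0,0],
    [0,0,0],
    [0,0,0],
    [0,0,0],
    [0,0,0],
    [0,0,0],
    [0,0,0],
    [0,0,0],
    [0,0,0],
    [0,0,0],
    [0,0,0],
    [0,0,0],
    [0,0,0],
    [0,0,0],
  ],
)

```text
clock: 20.9
position: [0.4332, 0.0572, 0.1466]
ee_rot: [-2.224, -2.219, 0.003]
force: [1.1, 1.1, -1.1]
width: 0.426
gripper_force: 25.0
```

>>> carry_out(
  claw=[3,3,3,3,3,3,3,3,3,3,3,3,3,3],
  delta_pos=[
    [-2.65,1.51,0],
    [-2.65,1.51,0],
    [-2.65,1.51,0],
    [-2.65,1.51,0],
    [-2.65,1.51,0],
    [-2.65,1.51,0],
    [-2.65,1.51,0],
    [-2.65,1.51,0],
    [-2.65,1.51,0],
    [-2.65,1.51,0],
    [-2.65,1.51,0],
    [-2.65,1.51,0],
    [0,0,0],
    [0,0,0],
  ],
  angular=[
    [0,0,0],
    [0,0,0],
    [0,0,0],
    [0,0,0],
    [0,0,0],
    [0,0,0],
    [0,0,0],
    [0,0,0],
    [0,0,0],
    [0,0,0],
    [0,0,0],
    [0,0,0],
    [0,0,0],
    [0,0,0],
  ],
)

```text
clock: 22.3
position: [0.6143, -0.2608, 0.1449]
ee_rot: [-2.224, -2.218, 0.001]
force: [-0.2, 0.4, -0.7]
width: 0.424
gripper_force: 25.0
```

```bash
python3 -c "
from cell import arm
from h import *
s=arm.observe()['position']
show(arm,'w7',[(s[0],s[1],s[2]-.0045+.018,.020),(.615,-.26,.056,.023),(.615,-.26,.066,.004),(.615,-.26,.056,.011)],(150,100,370,320),2.7)
go(arm,.615,-.26,.061,0)"
```

```text
t 22.4 pos [ 0.6143 -0.2597  0.1448] shift now-axes cm [-0.03  0.07  8.38] shift goal-axes cm [-0.03  0.07  8.38] turn [-0.001 -0.    -0.001] tooly [ 1.    -0.001]
```

View pics/w7.png

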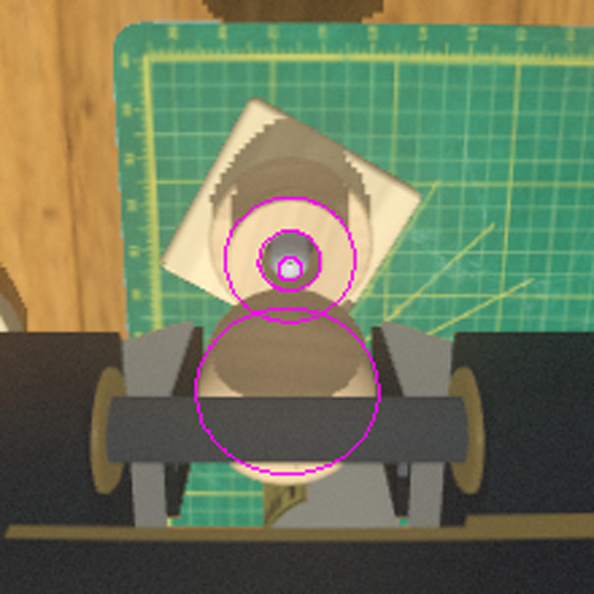

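The roller sits flat and concentric with the post tip at (290,268), and the cap is held level in line. I'm placing it.

>>> carry_out(
  claw=[3,3,3,3,3,3,3,3],
  delta_pos=[
    [0,0.07,1],
    [0,0,2],
    [0,0,1.5],
    [0,0,1.5],
    [0,0,1.3],
    [0,0,0.7],
    [0,0,0.3],
    [0,0,0],
  ],
  angular=[
    [0,0,0],
    [0,0,0],
    [0,0,0],
    [0,0,0],
    [0,0,0],
    [0,0,0],
    [0,0,0],
    [0,0,0],
  ],
)

```text
clock: 23.15
position: [0.6156, -0.2605, 0.0619]
ee_rot: [-2.223, -2.22, -0.0]
force: [-0.2, -0.5, -0.1]
width: 0.424
gripper_force: 25.0
```

>>> carry_out(
  claw=[7,7,7,7,7,7,8.5,8.5,8.5,8.5,8.5,8.5],
  delta_pos=[
    [0,0,0],
    [0,0,0],
    [0,0,0],
    [0,0,-2],
    [0,0,-4],
    [0,0,-4],
    [2.72,0.2,0],
    [2.72,0.2,0],
    [2.72,0.2,0],
    [2.72,0.2,0],
    [2.72,0.2,0],
    [2.72,0.2,0],
  ],
  angular=[
    [0,0,0],
    [0,0,0],
    [0,0,0],
    [0,0,0],
    [0,0,0],
    [0,0,0],
    [0,0,0],
    [0,0,0],
    [0,0,0],
    [0,0,0],
    [0,0,0],
    [0,0,0],
  ],
)

```text
clock: 24.35
position: [0.6278, -0.0961, 0.162]
ee_rot: [2.223, 2.22, 0.001]
force: [1.2, -1.0, 1.0]
width: 0.928
gripper_force: 0.0
```

>>> carry_out(
  claw=[8.5,8.5,8.5,8.5,8.5,8.5,8.5,8.5,8.5,8.5,8.5,8.5,8.5],
  delta_pos=[
    [0,0,0],
    [0,0,0],
    [0,0,0],
    [0,0,0],
    [0,0,0],
    [0,0,0],
    [0,0,0],
    [0,0,0],
    [0,0,0],
    [0,0,0],
    [0,0,0],
    [0,0,0],
    [0,0,0],
  ],
  angular=[
    [0,0,0.131],
    [0,0,0.131],
    [0,0,0.131],
    [0,0,0.131],
    [0,0,0.131],
    [0,0,0.131],
    [0,0,0.131],
    [0,0,0.131],
    [0,0,0.131],
    [0,0,0.131],
    [0,0,0.131],
    [0,0,0.131],
    [0,0,0],
  ],
)

```text
clock: 25.65
position: [0.6278, -0.0969, 0.1616]
ee_rot: [3.141, -0.006, -0.0]
force: [1.8, 0.8, 0.1]
width: 0.925
gripper_force: 0.0
```

```bash
python3 -c "
from cell import arm
from h import *
p=wrist(arm,['flange','edge_paint'],G,'w8')
p=show(arm,'w8',[(.627,-.0968,.012,.029),(.627,-.0968,.012,.011)])
q=arm.get_image('scene');c=cen(q,'cap',[.615,-.26,.056])[0];A=find(arm,q,'cap',c,15);print([(a[0].round(1),a[1]) for a in A],c)
go(arm,.627,-.0968,.003,-90)"
```

```text
flange exp [257. 181.] seen [254.3 181.3] xy [ 0.6267 -0.094 ] area ratio 0.85 conf 0.66
edge_paint exp [266. 273.] seen [264.8 277.1] xy [ 0.5191 -0.106 ] area ratio 0.39 conf 0.57
[(array([347.3, 214.5]), 248.0)] [345.42215734 214.68862935]
t 25.9 pos [ 0.6278 -0.0972  0.1619] shift now-axes cm [-0.08 -0.03 15.89] shift goal-axes cm [-0.08 -0.04 15.89] turn [-0. -0. -0.] tooly [-0. -1.]
```

View pics/w8.png

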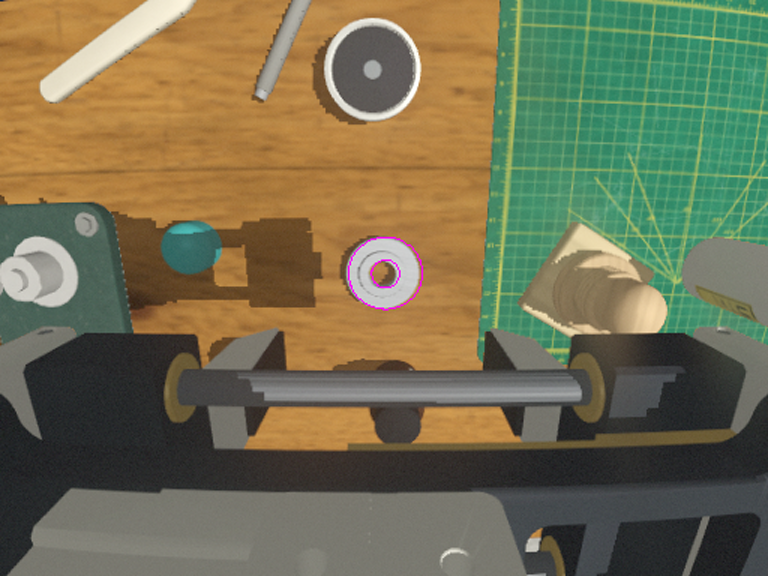

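The flange is at (384,272) between the fingers, the jar at (397,415) clear behind the gripper, and the tin at (372,69). The stack on the tall post looks good at (615,290).

>>> carry_out(
  claw=[8.5,8.5,8.5,8.5,8.5,8.5,5,5,5,5,5,5,5,5,5,5,5],
  delta_pos=[
    [0,-0.1,3],
    [0,0,4],
    [0,0,4],
    [0,0,3],
    [0,0,1.3],
    [0,0,0.5],
    [0,0,0],
    [0,0,0],
    [0,0,0],
    [0,0,0],
    [0,0,0],
    [0,0,0],
    [0,0,0],
    [0,0,-1],
    [0,0,-3.5],
    [0,0,-3.5],
    [0,0,-3],
  ],
  angular=[
    [0,0,0],
    [0,0,0],
    [0,0,0],
    [0,0,0],
    [0,0,0],
    [0,0,0],
    [0,0,0],
    [0,0,0],
    [0,0,0],
    [0,0,0],
    [0,0,0],
    [0,0,0],
    [0,0,0],
    [0,0,0],
    [0,0,0],
    [0,0,0],
    [0,0,0],
  ],
  force=35,
)

```text
clock: 27.65
position: [0.6276, -0.0965, 0.1159]
ee_rot: [3.141, -0.004, 0.001]
force: [-0.3, -0.3, -1.5]
width: 0.616
gripper_force: 35.0
```

>>> carry_out(
  claw=[5,5,5,5,5,5,5,5,5,5,5],
  delta_pos=[
    [-1.86,2.42,-1],
    [-1.86,2.42,0],
    [-1.86,2.42,0],
    [-1.86,2.42,0],
    [-1.86,2.42,0],
    [-1.86,2.42,0],
    [-1.86,2.42,0],
    [-1.86,2.42,0],
    [-1.86,2.42,0],
    [0,0,0],
    [0,0,0],
  ],
  angular=[
    [0,0,0],
    [0,0,0],
    [0,0,0],
    [0,0,0],
    [0,0,0],
    [0,0,0],
    [0,0,0],
    [0,0,0],
    [0,0,0],
    [0,0,0],
    [0,0,0],
  ],
)

```text
clock: 28.75
position: [0.4593, -0.3141, 0.1243]
ee_rot: [-3.141, 0.007, -0.001]
force: [0.7, -0.6, -1.4]
width: 0.618
gripper_force: 35.0
```

```bash
python3 -c "
from cell import arm
from h import *
s=arm.observe()['position']
x,y=.4595,-.3145
show(arm,'w9',[(s[0],s[1],s[2]-.0036+.012,.029),(s[0],s[1],s[2]-.0036+.012,.011),(x,y,.018,.040),(x,y,.018,.007),(x,y,.046,.003)],(150,100,370,320),2.7)
go(arm,x,y,.0225,-90)"
```

```text
t 28.8 pos [ 0.46   -0.3132  0.124 ] shift now-axes cm [-0.06  0.14 10.15] shift goal-axes cm [-0.05  0.13 10.15] turn [-0.001 -0.    -0.003] tooly [-0.003 -1.   ]
```

View pics/w9.png

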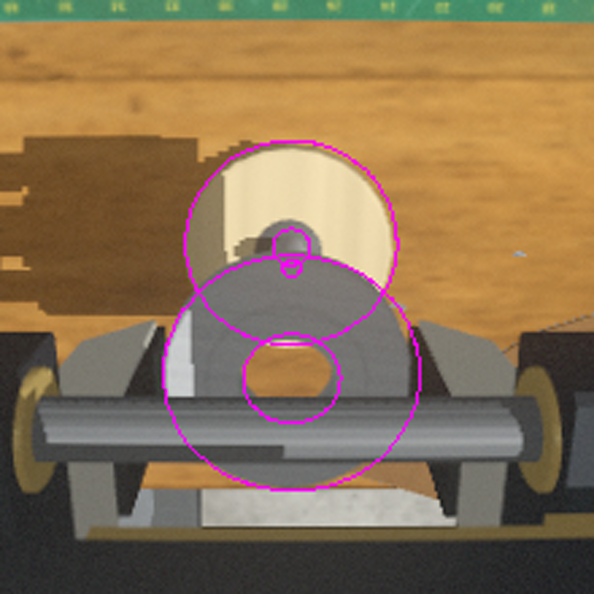

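The flange is held above the short post, with the post at (291,245) behind its far rim. The foot outline suggests the post is about 1.5 mm nearer the robot and the flange about 1 mm left, so I'm correcting and going down gently.

>>> carry_out(
  claw=[5,5,5,5,5,5,5,5,5],
  delta_pos=[
    [-0.12,0.12,1],
    [0,0,2],
    [0,0,2],
    [0,0,1.5],
    [0,0,1],
    [0,0,1],
    [0,0,0.7],
    [0,0,0.3],
    [0,0,0],
  ],
  angular=[
    [0,0,0],
    [0,0,0],
    [0,0,0],
    [0,0,0],
    [0,0,0],
    [0,0,0],
    [0,0,0],
    [0,0,0],
    [0,0,0],
  ],
)

```text
clock: 29.7
position: [0.4586, -0.3148, 0.0286]
ee_rot: [-3.142, 0.004, 0.0]
force: [-0.3, -0.2, -2.1]
width: 0.616
gripper_force: 35.0
```

```bash
python3 -c "
from cell import arm
from h import *
print(arm.observe()['force'].round(1))
s=arm.observe()['position']
x,y=.4585,-.3142
show(arm,'w10',[(s[0],s[1],s[2]-.0036+.012,.029),(s[0],s[1],s[2]-.0036+.012,.011),(x,y,.018,.040),(x,y,.046,.003)],(150,100,370,320),2.7)
go(arm,x,y,.0225,-90)"
```

```text
[-0.3 -0.2 -2.1]
t 29.8 pos [ 0.4587 -0.315   0.0289] shift now-axes cm [-0.02 -0.08  0.64] shift goal-axes cm [-0.02 -0.08  0.64] turn [ 0.    -0.    -0.002] tooly [-0.002 -1.   ]
```

View pics/w10.png

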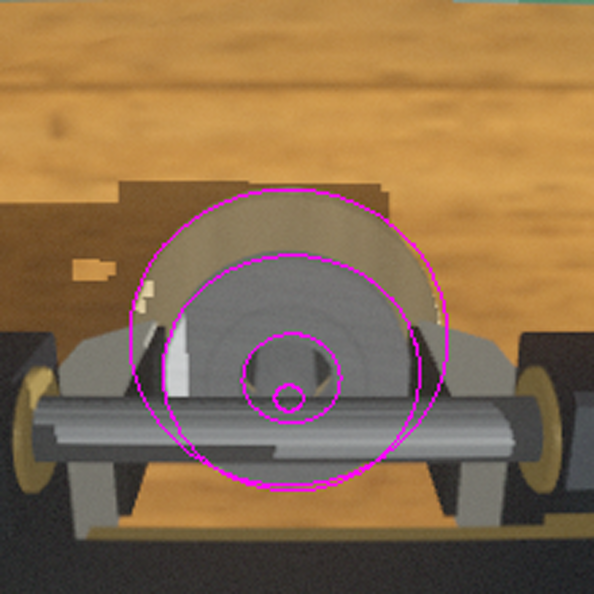

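The post, at (288,370), is inside the flange hole and centred. I'm finishing the descent.

>>> carry_out(
  claw=[5,5,5,5],
  delta_pos=[
    [0,0,0.25],
    [0,0,0.15],
    [0,0,0.1],
    [0,0,0],
  ],
  angular=[
    [0,0,0],
    [0,0,0],
    [0,0,0],
    [0,0,0],
  ],
)

```text
clock: 30.15
position: [0.4586, -0.3147, 0.0237]
ee_rot: [-3.142, 0.004, 0.0]
force: [-0.5, 0.1, -1.0]
width: 0.618
gripper_force: 35.0
```

>>> carry_out(
  claw=[8,8,8,8,8,8,8,7,7,7,7,7,7,7,7,7,7,7,7,7],
  delta_pos=[
    [0,0,0],
    [0,0,0],
    [0,0,0],
    [0,0,-1],
    [0,0,-4],
    [0,0,-4],
    [0,0,-3],
    [0,0,0],
    [0,0,0],
    [0,0,0],
    [0,0,0],
    [0,0,0],
    [0,0,0],
    [0,0,0],
    [0,0,0],
    [0,0,0],
    [0,0,0],
    [0,0,0],
    [0,0,0],
    [0,0,0],
  ],
  angular=[
    [0,0,0],
    [0,0,0],
    [0,0,0],
    [0,0,0],
    [0,0,0],
    [0,0,0],
    [0,0,0],
    [0,0,-0.131],
    [0,0,-0.131],
    [0,0,-0.131],
    [0,0,-0.131],
    [0,0,-0.131],
    [0,0,-0.131],
    [0,0,-0.131],
    [0,0,-0.131],
    [0,0,-0.131],
    [0,0,-0.131],
    [0,0,-0.131],
    [0,0,-0.131],
    [0,0,0],
  ],
)

```text
clock: 32.15
position: [0.4584, -0.3153, 0.1445]
ee_rot: [2.221, 2.221, 0.0]
force: [-0.1, 0.3, -0.3]
width: 0.763
gripper_force: 0.0
```

>>> carry_out(
  claw=[7,7,7,7,7,7,7,7,7,7,7,7,7,7,7],
  delta_pos=[
    [2.6,0.7,0],
    [2.6,0.7,0],
    [2.6,0.7,0],
    [2.6,0.7,0],
    [2.6,0.7,0],
    [2.6,0.7,0],
    [2.6,0.7,0],
    [2.6,0.7,0],
    [2.6,0.7,0],
    [2.6,0.7,0],
    [2.6,0.7,0],
    [2.6,0.7,0],
    [2.6,0.7,0],
    [0,0,0],
    [0,0,0],
  ],
  angular=[
    [0,0,0],
    [0,0,0],
    [0,0,0],
    [0,0,0],
    [0,0,0],
    [0,0,0],
    [0,0,0],
    [0,0,0],
    [0,0,0],
    [0,0,0],
    [0,0,0],
    [0,0,0],
    [0,0,0],
    [0,0,0],
    [0,0,0],
  ],
)

```text
clock: 33.65
position: [0.55, 0.0234, 0.1439]
ee_rot: [2.224, 2.218, -0.001]
force: [-0.4, 0.2, 0.2]
width: 0.762
gripper_force: 0.0
```

```bash
python3 -c "
from cell import arm
from h import *
wrist(arm,['collar'],G,'w11x')
show(arm,'w11',[(.5495,.0235,.026,.019)])
q=arm.get_image('scene');c=cen(q,'flange',[.4585,-.3142,.018])[0];A=find(arm,q,'flange',c,15);print([(a[0].round(1),a[1]) for a in A],c)
go(arm,.5495,.0235,.0065,0)"
```

```text
collar none; expected [257. 187.]
[(array([343.3, 281.5]), 478.0)] [343.1153866  279.82760401]
t 33.9 pos [0.5498 0.022  0.1439] shift now-axes cm [ 0.15 -0.04 13.74] shift goal-axes cm [ 0.15 -0.03 13.74] turn [ 0.     0.    -0.004] tooly [ 1.    -0.004]
```

View pics/w11.png

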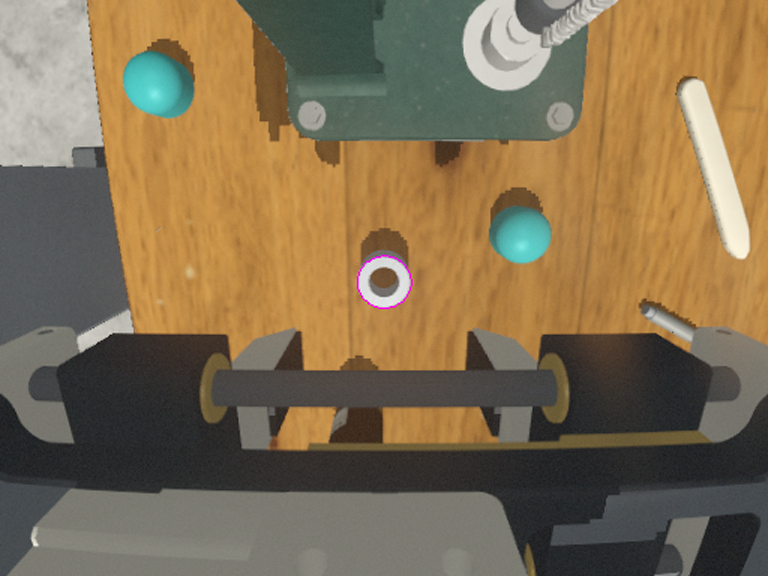

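The collar at (384,281) is exactly on its ring and centred between the fingers. The turquoise dome at (520,235) stays outside.

>>> carry_out(
  claw=[7,7,7,7,7,2.8,2.8,2.8,2.8,2.8,2.8,2.8,2.8,2.8,2.8,2.8],
  delta_pos=[
    [0.05,0,3],
    [0,0,4],
    [0,0,3.5],
    [0,0,2.2],
    [0,0,0.95],
    [0,0,0],
    [0,0,0],
    [0,0,0],
    [0,0,0],
    [0,0,0],
    [0,0,0],
    [0,0,0],
    [0,0,-1],
    [0,0,-3.5],
    [0,0,-4],
    [0,0,-4],
  ],
  angular=[
    [0,0,0],
    [0,0,0],
    [0,0,0],
    [0,0,0],
    [0,0,0],
    [0,0,0],
    [0,0,0],
    [0,0,0],
    [0,0,0],
    [0,0,0],
    [0,0,0],
    [0,0,0],
    [0,0,0],
    [0,0,0],
    [0,0,0],
    [0,0,0],
  ],
)

```text
clock: 35.5
position: [0.5495, 0.0234, 0.1341]
ee_rot: [-2.223, -2.22, 0.001]
force: [0.9, 0.2, -1.0]
width: 0.406
gripper_force: 35.0
```

>>> carry_out(
  claw=[2.8,2.8,2.8,2.8,2.8,2.8,2.8,2.8,2.8,2.8,2.8,2.8,2.8,2.8,2.8],
  delta_pos=[
    [-2.6,-0.7,0],
    [-2.6,-0.7,0],
    [-2.6,-0.7,0],
    [-2.6,-0.7,0],
    [-2.6,-0.7,0],
    [-2.6,-0.7,0],
    [-2.6,-0.7,0],
    [-2.6,-0.7,0],
    [-2.6,-0.7,0],
    [-2.6,-0.7,0],
    [-2.6,-0.7,0],
    [-2.6,-0.7,0],
    [-2.6,-0.7,0],
    [0,0,0],
    [0,0,0],
  ],
  angular=[
    [0,0,0],
    [0,0,0],
    [0,0,0],
    [0,0,0],
    [0,0,0],
    [0,0,0],
    [0,0,0],
    [0,0,0],
    [0,0,0],
    [0,0,0],
    [0,0,0],
    [0,0,0],
    [0,0,0],
    [0,0,0],
    [0,0,0],
  ],
)

```text
clock: 37.0
position: [0.4582, -0.3147, 0.1327]
ee_rot: [2.225, 2.218, 0.0]
force: [0.6, 1.0, -0.9]
width: 0.41
gripper_force: 35.0
```

```bash
python3 -c "
from cell import arm
from h import *
s=arm.observe()['position'];x,y=.4585,-.3142
show(arm,'w12',[(s[0],s[1],s[2]-.0075+.026,.019),(s[0],s[1],s[2]-.0075+.026,.011),(x,y,.030,.029),(x,y,.046,.003)],(150,100,370,320),2.7)
go(arm,x,y,.0375,0)"
```

```text
t 37.0 pos [ 0.4587 -0.3137  0.1325] shift now-axes cm [-0.06 -0.02  9.5 ] shift goal-axes cm [-0.05 -0.02  9.5 ] turn [ 0.    -0.001 -0.001] tooly [ 1.    -0.001]
```

View pics/w12.png

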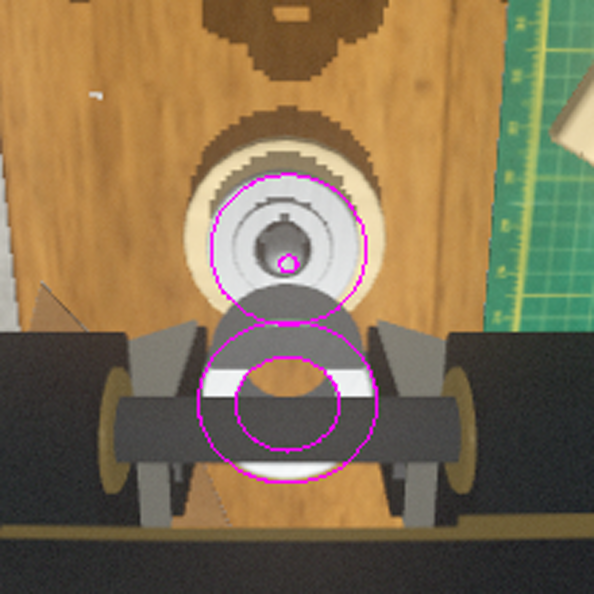

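The flange lies flat on the foot, centred near (286,246), and the post tip is at (286,262). The collar is level and in line within 1 mm, so I'm placing it.

>>> carry_out(
  claw=[2.8,2.8,2.8,2.8,2.8,2.8,2.8,2.8],
  delta_pos=[
    [-0.03,-0.07,1.5],
    [0,0,2.5],
    [0,0,2],
    [0,0,1.4],
    [0,0,1],
    [0,0,0.7],
    [0,0,0.3],
    [0,0,0],
  ],
  angular=[
    [0,0,0],
    [0,0,0],
    [0,0,0],
    [0,0,0],
    [0,0,0],
    [0,0,0],
    [0,0,0],
    [0,0,0],
  ],
)

```text
clock: 37.85
position: [0.4582, -0.3146, 0.0385]
ee_rot: [2.222, 2.22, 0.001]
force: [-0.2, 0.1, -1.1]
width: 0.408
gripper_force: 35.0
```

>>> carry_out(
  claw=[7,7,7,7,7,7,7,7,7,7,7,7,7],
  delta_pos=[
    [0,0,0],
    [0,0,0],
    [0,0,0],
    [0,0,-1],
    [0,0,-4],
    [0,0,-4],
    [0,0,-4],
    [0,0,-4],
    [2,0,-2],
    [3,0,0],
    [3,0,0],
    [3,0,0],
    [0,0,0],
  ],
  angular=[
    [0,0,0],
    [0,0,0],
    [0,0,0],
    [0,0,0],
    [0,0,0],
    [0,0,0],
    [0,0,0],
    [0,0,0],
    [0,0,0],
    [0,0,0],
    [0,0,0],
    [0,0,0],
    [0,0,0],
  ],
)

```text
clock: 39.15
position: [0.4583, -0.2004, 0.2286]
ee_rot: [-2.216, -2.225, -0.003]
force: [-0.4, -0.3, 0.2]
width: 0.767
gripper_force: 0.0
```

```bash
python3 -c "
from cell import arm
from h import *
import shutil
p=show(arm,'s13',[],None,1,'scene');im=cv2.resize(p['frame'][140:340,220:420,::-1],None,fx=2.9,fy=2.9,interpolation=2);cv2.imwrite('pics/s13.png',im)
t=arm.get_image('top')
for n,X in dict(wheel=[.6145,-.26,.018],roller=[.6145,-.26,.034],cap=[.6145,-.26,.056],flange=[.4585,-.3142,.018],collar=[.4585,-.3142,.03]).items():
  for q in(p,t):
    c=cen(q,n,X)[0];print(n,c.round(1),[(a[0]-c).round(1).tolist() for a in find(arm,q,n,c,12)][:1])
for n,X in dict(glue_bottle=(.6319,-.3709),edge_paint=(.5247,-.108)).items():
    c=cen(p,n,[*X,0])[0];print(n,[(a[0]-c).round(1).tolist() for a in find(arm,p,n,c,20)])
"
```

```text
wheel [343.5 229.1] [[0.6, 3.9]]
wheel [343.  188.2] [[-6.3, 3.5]]
roller [344.3 222.6] [[0.1, 3.4]]
roller [343.9 187.7] [[-4.7, -0.6]]
cap [345.3 214.8] [[1.6, -0.1]]
cap [344.9 187.2] []
flange [343.1 279.8] [[-0.7, 4.5]]
flange [359.3 235.1] []
collar [344.1 272.8] [[0.7, 0.2]]
collar [360.5 235.1] []
glue_bottle [[0.9, -0.0]]
edge_paint [[0.3, -0.0]]
```

View pics/s13.png

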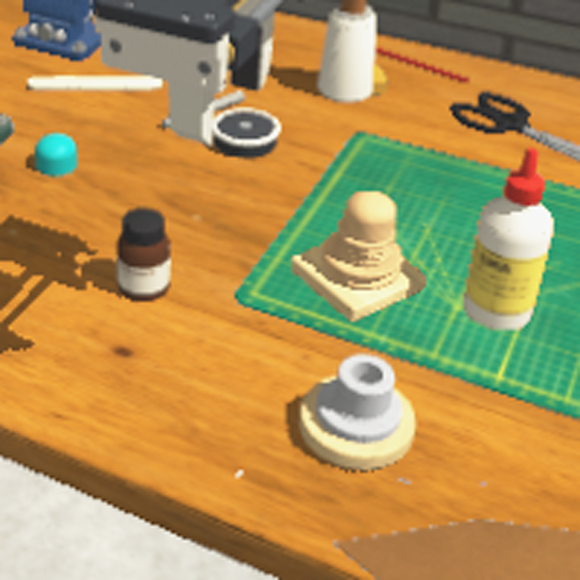

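Both stacks stand flat and complete: wheel, roller and cap around (365,255), flange and collar around (362,400). The bottle, jar and tin are where they were. The visible cap and collar centroids match their seated heights to under 2 px, so I'm handing in.

```bash
python3 -c "
from cell import arm
print(arm.sign_off())"
```

```text
the job is handed in; nothing more can be done
None
```

I handed the job in with the wheel, roller and cap stacked on the tall post and the flange and collar on the short post, all looking flat and fully down in the last picture; the bottle, jar and tin were not disturbed, and the hand-in returned no verdict.

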